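Take a surface reading on the green-ringed antistatic tray

ROBOT

A 7-joint arm with a two-finger parallel gripper is mounted at the origin on the work surface. World frame = base frame: x ahead of the robot, y to its left, z up, the work surface at z = 0. Lengths are in m, angles in rad, forces in N, time in s.
With the tool pointing down it reaches from about 0.425 to 1.025 m from the base axis. Payload 3.6 kg.
Tool frame: the origin (TCP) lies midway between the tips of the shut fingers; the grasp point (between the pads) lies 19 mm behind it (robot.hold_point_z is the distance from the TCP to the grasp point, in m); z points along the fingers, y is the direction in which the jaws open and shut (so a half turn about z gives the same grasp; the last joint's range is limited). The gripper opens to 85 mm and grips with 20 to 120 N. Pads are 22 mm wide; open, the fingers measure 114 mm over their backs; the gripper's body (76 mm by 85 mm) begins 54 mm behind the grasp point. The pads swing forward as they close: fully open they stand 13 mm farther back than shut.
Start: joints at [1.216, 0.591, 0.048, 1.609, -0.033, 0.943, -0.034], TCP at [0.187, -0.7, 0.231] pointing down, gripper open.
Joint ranges: [-2.69, 2.69], [-0.47, 2.24], [-1.27, 1.36], [0.19, 2.51], [-1.53, 4.68], [0.08, 2.07], [-3.09, 3.09]. Speed limits (rad/s): [2.57, 2.57, 3.14, 3.14, 3.14, 3.14, 3.14].

INTERFACE

Orientations are given as a 3x3 rotation matrix whose columns are the frame's x, y, z axes.
In Python, from rig import robot gives the robot as it stands.
- The arm moves only by the tool carry_out, never from a script. Its argument "increments" is a list of rows, each a list of 6 numbers: the shift along the tool's x, y, z in cm, then the turn, a rotation vector about the tool's x, y, z in degrees. In form: [[x, y, z, rx, ry, rz], ...]. A call has 1 to 5 rows; each row is the pose to reach, as a shift and turn from the pose measured when the call began, along the tool's axes at that moment; what a row does not reach only later rows make up. A row lasts 1/8 s, in which the tool goes at most 62.5 mm and 10.7 degrees, less where a joint would pass 70% of its speed; a pose out of reach is approached as far as the arm can. A call with a gripper value outside its range is refused whole. "jaw" is the gripper command: -1 is shut, 1 is fully open, values between are in proportion, set as the call begins (left out, the last holds). The fingers move at their own pace and stop on an object; the grip force is fixed at half the most. Time passes only in rows, so rows that repeat a pose let the fingers close. It gives the time, the measured TCP pose, the force and the opening at its end, in the units of the state.
- robot.read_state(): the state, without advancing time (a new reading comes with each control period).
- robot.camera(name): name is "scene" or "top" or "wrist"; returns a dict with "image" (400x640x3 uint8, red, green, blue), "depth" (400x640 float32, m along the optical axis (not along the pixel's ray), 0 where there is no reading), "fx", "fy", "cx", "cy" (pixels), "k1" (the pictures are not rectified: a ray, as slopes to the right and down, at radius r is drawn at 1 + k1 r^2 times it, then the intrinsics apply), "extrinsics" (4x4, takes a point from camera to world coordinates); the wrist camera has in their place "mount" (4x4, takes a point from camera to tool coordinates, whose origin is the TCP and whose axes are the flange's). Camera axes: x right, y down, z forward; pixel columns grow to the right and rows downward; lengths in m; the calibration is good to about 2 mm. A picture is of the moment at which its call begins: read the wrist's pose just before it.
- robot.finish_job(): hands the job in, once; it reports no verdict.
The state is a dict: "clock": time; "joint_pos": joint angles; "dq": joint speeds; "effort": joint torques, N m; "eef_pos": TCP position; "orientation": TCP orientation; "wrist_force": force on the tool from outside, world axes, zero at the start; "ft_torque": the same for the moment, N m; "width": opening from 0.0 (shut) to 1.0 (fully open).
Only numpy, scipy, OpenCV 4.12 (cv2) and the standard library are available. Lean on these libraries where they do the work, as an engineer would, in place of code of your own. Each camera call takes 0.05 s, during which the arm holds its last target. There are 200 camera calls.

TASK

Set up the surface tester and take a reading: turn the black dial until its white pointer stands at the green mark, then slide the red lock fully home over the dial. Then take the orange probe out of its stand and press its spring tip gently, about half way in, on the middle of the green ring, with the probe square to the sloping tray. Finish while holding it pressed there, without letting go; do not touch the orange-ringed tray and leave the other things where they are.

Things in the scene. Friction and masses are not known exactly. Their poses are not given: they have to be found in the camera images.
- console: grey surface tester, a fixed box 110 (x) x 220 (y) x 35 mm high, yawed a little. Origin: centre of its underside. Its +y end carries the dial (axis at local x 0, y +60 mm), its -y half the lock. The green mark lies on its top at local x 0, y +102 mm: straight from the dial's axis towards local +y.
- dial_grip (a point): point on the dial's upright axis at grip height, 72 mm above the table, on a raised black bar 42 mm long, 14 mm thick, 47 to 79 mm above the table. Its frame turns with the dial: the bar lies along its x axis, the white pointer line is on the bar's -x half. Below are a black disc (radius 22 mm, top 49 mm above the table) and a white base (radius 34 mm).
- dial (a joint): dial angle in rad, growing clockwise seen from above, stays where it is left (friction 0.03 N m); stops at 0 and 2.6. At 0 the pointer points to the console's -x, at 1.571 to its +y, which is the green mark. Starts at 0.35 to 0.95.
- lock_tab (a point): centre of the upright red tab that moves the lock, 80 mm above the table. Tab 24 mm (console x) by 16 mm (console y), free from 58 to 100 mm above the table, on a carriage 44 mm wide (x), 26 mm long. Two red prongs (51 to 58 mm above the table, 39 mm over both) reach 60 mm from the tab towards the dial and end up beside its bar. Axes as the console's.
- lock (a joint): lock travel in m along the console's +y, towards the dial: 0 to 0.003 at the start, 0.070 fully home against the stop, where the tab is 50 mm from the dial's axis. Sliding friction 1.5 N; stays where left. It slides even when the dial is off its mark, but must not be slid then.
- stand: blue fixed block 85 x 85 mm, 55 mm high, with an upright round hole of 27 mm diameter, 50 mm deep, in the middle of its top. Origin: centre of its underside.
- probe: loose wireless probe, about 0.17 kg, upright in the stand's hole. Origin: centre of its steel nose's end face; z up the probe, away from the tip. Nose (radius 7 to 10 mm) z 0 to 25 mm, black collar (radius 17) z 25 to 30, resting on the stand's top; orange grip 26 x 26 mm (sides along its x, y) z 30 to 105, cap to z 111. Brass tip reaches down to z -18 mm. To leave the stand it rises 45 mm.
- probe_tip (a joint): how far the spring tip is pushed into the nose, m: 0 free, 0.014 fully in. Spring 300 N/m with 1 N preload: about 3 N half way in, 5.3 N fully in.
- tip_end (a point): the end of the tip, a rubber ball of 5 mm radius; on the probe's axis, 18 mm below the probe's origin when free, moving with the tip.
- green_tray: fixed aluminium rest (footprint 135 x 110 mm) that carries a black tray lid 140 x 110 mm, sloping 20 degrees: it rises towards the rest's +x, so that its face looks up and to the rest's -x. The rest is turned half round (give or take 0.3 rad), so this is away from the robot. Rim 4 mm high around the lid. Origin: centre of the underside.
- green_spot (a point): middle of the green ring (inner radius 14, outer 20 mm, with a dot in the middle), on the lid's face, 58 mm above the table. Its z axis is the outward normal of the sloping face, its x axis runs up the slope.
- orange_tray: the same rest and lid with an orange ring; not to be touched. It may stand on either side of the green one.
- orange_spot (a point): middle of the orange ring, as for green_spot.
- tape_roll: loose yellow roll of tape lying flat, outer radius 45 mm, 24 mm high; bystander. Origin: centre of underside.
- jar: loose clear jar with white cap, radius 28 mm, 75 mm high; bystander. Origin: centre of underside.
- carton: loose cardboard carton 70 x 100 x 60 mm high; bystander. Origin: centre of underside.
- mug: loose blue mug, radius 38 mm, 90 mm high; bystander. Origin: centre of underside.
Not all that is in view belongs to the job. Leave any purple or turquoise look-alike of the probe alone.

How it is judged:
By the outcome, as a careful person would: the job done as asked, in the order asked, and still so for the second after the job is handed in, while the arm keeps its last pose, push and grip.
It also fails if it takes over 54 s, if anything falls off the work surface, if the arm or the gripper's body presses on something with over 40 N, if the wrist force passes 120 N, or if a joint passes its speed limit or range.

## Working session

There is one attempt and no reset: what is moved stays moved. The work goes in short steps, Python scripts to look and compute and a tool call to move; the robot and the scene stay as the last step left them, time stands still between calls to the robot, and variables do not carry over. Pictures are saved under pics/ and viewed, about 8 in all and at most 12, crops included, and the job is handed in when it is done.

Besides the shell and the picture viewer there is one more tool, called after "Request:" in YAML: its name, and indented under it one key for each argument. carry_out: Moves the arm, as the interface text tells. Its arguments: {"type":"object","properties":{"increments":{"type":"array"},"jaw":{"type":"number"}},"required":["increments"]}

```bash
ls; mkdir -p pics; cat > h.py <<'E'
import numpy as np, cv2
from rig import robot
def cam(n):
    s=robot.read_state(); c=robot.camera(n)
    if 'extrinsics' in c: T=np.array(c['extrinsics'])
    else:
        W=np.eye(4); W[:3,:3]=s['orientation']; W[:3,3]=s['eef_pos']; T=W@np.array(c['mount'])
    c['T']=T; return c
def rays(c,px):
    px=np.atleast_2d(np.array(px,float)); d=(px-[c['cx'],c['cy']])/[c['fx'],c['fy']]; u=d.copy()
    for _ in range(20): u=d/(1+c['k1']*(u**2).sum(1,keepdims=True))
    return np.c_[u,np.ones(len(u))]
def plane(c,px,z):
    r=rays(c,px)@c['T'][:3,:3].T; o=c['T'][:3,3]
    return o+r*((z-o[2])/r[:,2])[:,None]
def dep(c,px):
    px=np.atleast_2d(np.array(px)); d=c['depth'][px[:,1].astype(int),px[:,0].astype(int)]
    return (rays(c,px)*d[:,None])@c['T'][:3,:3].T+c['T'][:3,3]
def proj(c,P):
    P=np.atleast_2d(P); q=(P-c['T'][:3,3])@c['T'][:3,:3]; u=q[:,:2]/q[:,2:]
    u=u*(1+c['k1']*(u**2).sum(1,keepdims=True)); return u*[c['fx'],c['fy']]+[c['cx'],c['cy']]
def save(c,f): cv2.imwrite('pics/'+f,c['image'][:,:,::-1])
E
python3 - <<'E'
from h import *
import pickle
for n in ('scene','top'):
    c=cam(n); save(c,n+'0.png'); pickle.dump(c,open(n+'.pkl','wb')); print(n,c['fx'],c['k1'],c['T'].round(3).tolist())
print(robot.read_state(), robot.hold_point_z)
E
```

```text
pics
scene 408.2117149210587 -0.011622080503579796 [[-0.546, 0.61, -0.575, 1.252], [0.838, 0.4, -0.371, 0.344], [0.003, -0.684, -0.729, 0.955], [0.0, 0.0, 0.0, 1.0]]
top 473.8949481598952 -0.10105211203468678 [[-0.015, -0.987, 0.162, 0.345], [-1.0, 0.016, 0.006, -0.096], [-0.008, -0.162, -0.987, 1.565], [0.0, 0.0, 0.0, 1.0]]
{'clock': 0.1, 'joint_pos': array([ 1.21651059,  0.59204265,  0.04832217,  1.60971658, -0.0333254 ,
        0.94269113, -0.03369221]), 'dq': array([ 9.67706313e-06, -7.04669765e-04,  1.49146280e-03, -4.28922983e-03,
       -4.45232013e-04, -2.54707529e-04,  1.38643299e-03]), 'effort': array([ 4.60890951e-03, -5.50000691e+01,  1.55316833e+00, -1.98825270e+01,
        9.65646672e-03,  3.79035380e-03,  4.66001467e-06]), 'eef_pos': array([ 0.1867428 , -0.69975451,  0.23023624]), 'orientation': array([[ 9.66172771e-01,  2.57894899e-01, -6.30356505e-04],
       [ 2.57895648e-01, -9.66170803e-01,  1.95292155e-03],
       [-1.05383545e-04, -2.04942583e-03, -9.99997894e-01]]), 'wrist_force': array([0.40210174, 0.13462874, 0.19477519]), 'ft_torque': array([ 0.02351942, -0.01891215, -0.0287118 ]), 'width': 1.0010079851229128} 0.0187
```

View pics/top0.png

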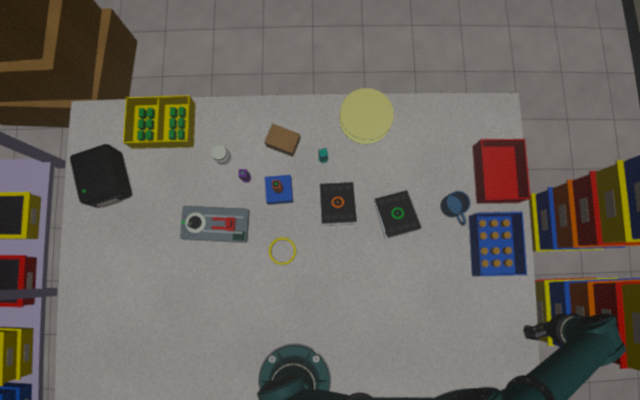

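View pics/scene0.png

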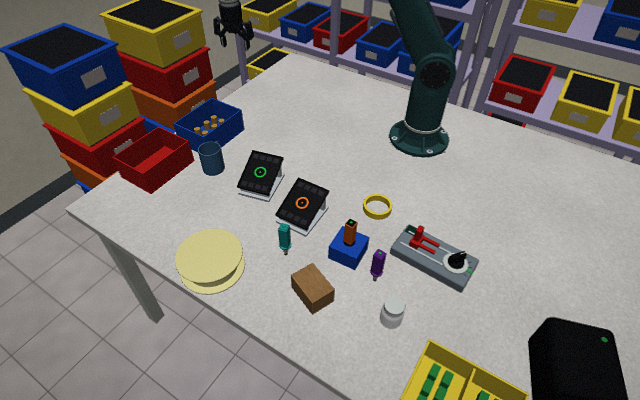

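The top view shows the console with the dial at about (195,222) and the lock tab at (230,224). The stand with the orange probe is at (278,187), the green ring at (397,213) and the orange ring at (338,202). There are three probe-like things: orange at (278,186) in the blue stand, purple at (245,175) and turquoise at (323,155). The orange one in the stand fits the description.

```bash
cat > m.py <<'E'
from h import *
import pickle
def blob(c,m,box):
    x0,y0,x1,y1=box; mm=np.zeros(m.shape,np.uint8); mm[y0:y1,x0:x1]=m[y0:y1,x0:x1]
    n,l,s,ce=cv2.connectedComponentsWithStats(mm); i=1+np.argmax(s[1:,4]); 
    return ce[i],s[i,4],np.argwhere(l==i)[:,::-1]
t=pickle.load(open('top.pkl','rb')); s=pickle.load(open('scene.pkl','rb'))
def hsv(c): return [a.astype(int) for a in cv2.split(cv2.cvtColor(c['image'],cv2.COLOR_RGB2HSV))]
for n,c,bx in (('top',t,dict(g=(375,190,420,235),o=(320,180,357,223),b=(260,170,297,207),w=(182,205,210,240),r=(205,210,250,240),pr=(265,175,290,197))),
   ('scene',s,dict(g=(240,150,285,200),o=(277,178,330,233),b=(325,220,372,270),w=(440,245,472,275),r=(400,222,445,255),pr=(335,215,365,248)))):
    H,S,V=hsv(c)
    M=dict(g=(H>45)&(H<80)&(S>120)&(V>80),o=(H>4)&(H<20)&(S>150)&(V>100),b=(H>105)&(H<125)&(S>120),w=(S<40)&(V>170),r=((H<5)|(H>174))&(S>150)&(V>60),pr=(H>3)&(H<18)&(S>150)&(V>60))
    Z=dict(g=.058,o=.058,b=.055,w=.04,r=.055,pr=.111)
    for k in M:
        ce,a,p=blob(c,M[k].astype(np.uint8),bx[k]); mr=cv2.minAreaRect(p.astype(np.float32))
        print(n,k,ce.round(1),a,'plane',plane(c,ce,Z[k])[0].round(4),'rect',np.round(mr[0],1),np.round(mr[1],1),round(mr[2],1), 'rectctr',plane(c,mr[0],Z[k])[0].round(4))
a=cv2.resize(t['image'][195:250,170:260],None,fx=8,fy=8,interpolation=cv2.INTER_CUBIC)
b=cv2.resize(s['image'][205:295,325:485],None,fx=4.5,fy=4.5,interpolation=cv2.INTER_CUBIC)[:400]
w=max(a.shape[1],b.shape[1]); a=np.pad(a,((0,0),(0,w-a.shape[1]),(0,0))); b=np.pad(b,((0,0),(0,w-b.shape[1]),(0,0)))
o=np.vstack([a,b]); o=cv2.resize(o,None,fx=.7,fy=.7,interpolation=cv2.INTER_AREA); print(o.shape); cv2.imwrite('pics/c1.png',o[:,:,::-1])
E
python3 m.py
```

```text
top g [397.2 213. ] 69 plane [ 0.5241 -0.3382  0.058 ] rect [397. 213.] [10. 12.] 90.0 rectctr [ 0.524  -0.3375  0.058 ]
top o [337.4 201.7] 66 plane [ 0.5639 -0.1472  0.058 ] rect [337.5 202. ] [10. 11.] 90.0 rectctr [ 0.5628 -0.1474  0.058 ]
top b [278.7 189.6] 535 plane [0.6069 0.0418 0.055 ] rect [278.2 188.7] [26.2 25.7] 85.6 rectctr [0.6097 0.0433 0.055 ]Traceback (most recent call last):
  File "m.py", line 15, in <module>
    ce,a,p=blob(c,M[k].astype(np.uint8),bx[k]); mr=cv2.minAreaRect(p.astype(np.float32))
           ~~~~^^^^^^^^^^^^^^^^^^^^^^^^^^^^^^^
  File "m.py", line 5, in blob
    n,l,s,ce=cv2.connectedComponentsWithStats(mm); i=1+np.argmax(s[1:,4]);
                                                       ~~~~~~~~~^^^^^^^^^
    return _wrapfunc(a, 'argmax', axis=axis, out=out, **kwds)
    return bound(*args, **kwds)
ValueError: attempt to get argmax of an empty sequence
```

```bash
sed -i 's/(V>170)/(V>130)/; s/i=1+np.argmax/\n    if n<2: return np.zeros(2),0,np.zeros((1,2))\n    i=1+np.argmax/' m.py; python3 m.py
```

```text
top g [397.2 213. ] 69 plane [ 0.5241 -0.3382  0.058 ] rect [397. 213.] [10. 12.] 90.0 rectctr [ 0.524  -0.3375  0.058 ]
top o [337.4 201.7] 66 plane [ 0.5639 -0.1472  0.058 ] rect [337.5 202. ] [10. 11.] 90.0 rectctr [ 0.5628 -0.1474  0.058 ]
top b [278.7 189.6] 535 plane [0.6069 0.0418 0.055 ] rect [278.2 188.7] [26.2 25.7] 85.6 rectctr [0.6097 0.0433 0.055 ]
top w [196.  222.5] 140 plane [0.5052 0.3138 0.04  ] rect [194.5 222.5] [19. 19.] 90.0 rectctr [0.5052 0.3188 0.04  ]
top r [225.7 223.3] 144 plane [0.4996 0.2129 0.055 ] rect [223.  223.5] [11. 22.] 90.0 rectctr [0.4992 0.2217 0.055 ]
top pr [277.7 186.4] 14 plane [0.6072 0.0398 0.111 ] rect [277. 187.] [3.6 7.2] 63.4 rectctr [0.6054 0.042  0.111 ]
scene g [260.  171.8] 63 plane [ 0.5278 -0.3343  0.058 ] rect [260. 172.] [10. 12.] 90.0 rectctr [ 0.5285 -0.3338  0.058 ]
scene o [302.  202.3] 69 plane [ 0.5652 -0.1444  0.058 ] rect [302.  202.5] [11. 12.] 90.0 rectctr [ 0.5658 -0.1438  0.058 ]
scene b [347.5 249.2] 969 plane [0.6399 0.057  0.055 ] rect [347.6 246.8] [35.3 36. ] 24.4 rectctr [0.6329 0.053  0.055 ]
scene w [452.7 262.3] 232 plane [0.5117 0.3127 0.04  ] rect [451.3 261.3] [34.1 17.6] 27.6 rectctr [0.5106 0.3082 0.04  ]
scene r [421.5 240.5] 317 plane [0.5008 0.2145 0.055 ] rect [425.1 240.9] [27.4 22.4] 28.6 rectctr [0.4969 0.2234 0.055 ]
scene pr [349.5 233.3] 201 plane [0.63   0.0531 0.111 ] rect [349.5 232.6] [10.9 22.5] 6.3 rectctr [0.6278 0.052  0.111 ]
(588, 504, 3)
```

View pics/c1.png

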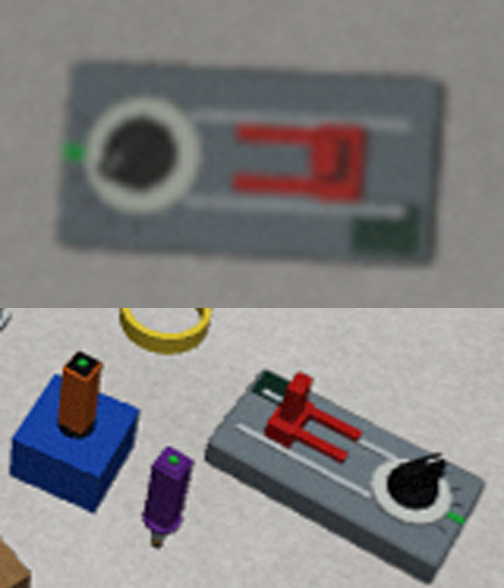

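The dial bar, with its pointer toward the lower left, and the lock tab are clear in the crop. The orange probe sits in the blue stand, and the purple look-alike stands on its own. I'll start moving, going over the green tray first.

```bash
cat >> h.py <<'E'
from scipy.spatial.transform import Rotation as Ro
def inc(p,R=None):
    s=robot.read_state(); R0=np.array(s['orientation']); R=R0 if R is None else np.array(R)
    d=R0.T@(np.array(p)-s['eef_pos'])*100; rv=Ro.from_matrix(R0.T@R).as_rotvec(degrees=True)
    print('inc',d.round(2).tolist()+rv.round(2).tolist(),'clock',round(s['clock'],2)); return d,rv
def down(ang): # tool y at world angle ang (rad), tool z down
    y=np.array([np.cos(ang),np.sin(ang),0]); z=np.array([0,0,-1.]); return np.c_[np.cross(y,z),y,z]
E
python3 - <<'E'
from h import *
print(np.array(robot.camera('wrist')['mount']).round(3))
for p in ([.5,-.34,.33],[.47,-.34,.33]): inc(p,down(-np.pi/2))
E
```

```text
[[ 0.    -0.945 -0.326  0.084]
 [ 1.     0.     0.001  0.003]
 [-0.001 -0.326  0.945 -0.142]
 [ 0.     0.     0.     1.   ]]
inc [39.54, -26.71, -9.92, -0.1, 0.02, 14.95] clock 0.15
inc [36.64, -27.48, -9.92, -0.1, 0.02, 14.95] clock 0.15
```

```bash
python3 - <<'E'
from h import *
inc([.58,-.34,.30],down(-np.pi/2))
E
```

```text
inc [47.27, -24.64, -6.92, -0.1, 0.02, 14.95] clock 0.15
```

Request:
carry_out:
  increments:
    - [6,-2,-6,0,0,5]
    - [12,-5,-7,0,0,10]
    - [18,-8,-7,0,0,15]
    - [23,-11,-7,0,0,15]
    - [28.5,-14,-7,0,0,15]

```text
clock: 0.78
eef_pos: [0.4088, -0.5074, 0.3004]
orientation: [[1.0, -0.001, -0.0], [-0.001, -1.0, 0.002], [-0.0, -0.002, -1.0]]
wrist_force: [0.7, -0.6, -0.7]
width: 0.996
```

```bash
python3 - <<'E'
from h import *
inc([.58,-.34,.30],down(-np.pi/2))
E
```

```text
inc [17.11, -16.75, 0.06, -0.09, 0.03, -0.05] clock 0.78
```

Request:
carry_out:
  increments:
    - [4.3,-4.2,0,0,0,0]
    - [8.6,-8.4,0,0,0,0]
    - [12.9,-12.6,0,0,0,0]
    - [17.1,-16.7,0,0,0,0]
    - [17.1,-16.7,0,0,0,0]

```text
clock: 1.4
eef_pos: [0.5852, -0.3329, 0.3]
orientation: [[1.0, 0.011, 0.002], [0.011, -1.0, 0.006], [0.002, -0.006, -1.0]]
wrist_force: [0.2, -0.5, -0.7]
width: 1.002
```

```bash
python3 - <<'E'
from h import *
import pickle
c=cam('wrist'); save(c,'w_tray.png'); pickle.dump(c,open('wt.pkl','wb'))
H,S,V=[a.astype(int) for a in cv2.split(cv2.cvtColor(c['image'],cv2.COLOR_RGB2HSV))]
m=((H>45)&(H<80)&(S>120)&(V>80)).astype(np.uint8)
p=np.argwhere(m)[:,::-1]
n,l,s,ce=cv2.connectedComponentsWithStats(m); print(s[1:],ce[1:])
e=cv2.fitEllipse(cv2.findContours(m,cv2.RETR_EXTERNAL,2)[0][0]) if n>1 else None; print(e)
inc([.58,.04,.30],down(-np.pi/2))
E
```

```text
[[ 65  39  10   9  66]
 [305 196  31  31 419]
 [318 209   5   5  19]] [[ 69.60606061  42.95454545]
 [320.09785203 211.30548926]
 [320.21052632 211.36842105]]
((320.3143005371094, 211.400634765625), (29.856678009033203, 30.427196502685547), 118.48870086669922)
inc [-0.0, -37.69, 0.12, -0.19, 0.03, 0.33] clock 1.45
```

View pics/w_tray.png

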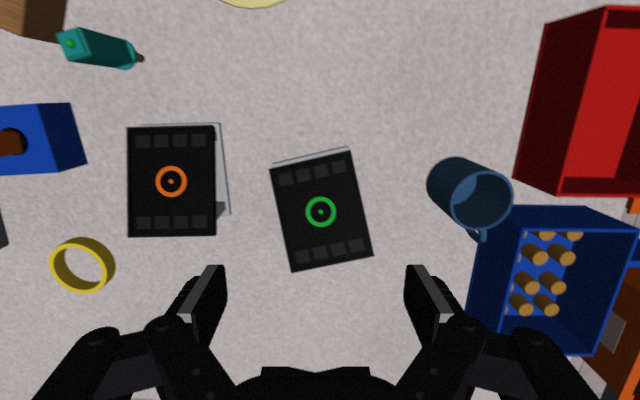

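The wrist view shows the green ring centred at (320,211), the orange ring at (171,181), the mug at (470,195) and the turquoise look-alike at (100,48). I'll fit the lid plane and yaw from this depth image, and move on to the stand.

```bash
cat > tray.py <<'E'
from h import *
import pickle
c=pickle.load(open('wt.pkl','rb'))
V=c['image'].max(2); m=(V<60).astype(np.uint8); m[:,:262]=0; m[:,382:]=0; m[:140]=0; m[285:]=0
m=cv2.morphologyEx(m|((cv2.cvtColor(c['image'],cv2.COLOR_RGB2HSV)[:,:,1]>120).astype(np.uint8)*(m*0+1)*0),cv2.MORPH_CLOSE,np.ones((15,15)))
cn=max(cv2.findContours(m,cv2.RETR_EXTERNAL,2)[0],key=cv2.contourArea); r=cv2.minAreaRect(cn); print(r)
px=np.argwhere(cv2.erode(m,np.ones((13,13))))[:,::-1]; px=px[c['depth'][px[:,1],px[:,0]]>0]
P=dep(c,px); 
for _ in range(3):
    ce=P.mean(0); n=np.linalg.svd(P-ce)[2][2]; n*=np.sign(n[2]); e=(P-ce)@n; P=P[abs(e)<max(.0015,2*e.std())]
print('n',n.round(4),'tilt',np.degrees(np.arccos(n[2])),'az',np.degrees(np.arctan2(n[1],n[0])),e.std())
print('spot depthplane', end=' '); rr=rays(c,(320.2,211.4))@c['T'][:3,:3].T; o=c['T'][:3,3]
print((o+rr[0]*((ce-o)@n)/(rr[0]@n)).round(4),'plane z', plane(c,(320.2,211.4),.058)[0].round(4), 'depth px',dep(c,(320,211)).round(4))
b=cv2.boxPoints(r); R=rays(c,b)@c['T'][:3,:3].T
Q=o+R*(((ce-o)@n)/(R@n))[:,None]; print('box',Q.round(4).tolist())
for i in range(4):
    d=Q[(i+1)%4]-Q[i]; print(np.linalg.norm(d).round(4),np.degrees(np.arctan2(d[1],d[0])).round(2))
E
python3 tray.py; python3 -c "
from h import *
inc([.64,.04,.32],down(-np.pi/2))"
```

```text
((320.5470275878906, 211.71177673339844), (107.48904418945312, 83.40975952148438), 77.47119140625)
n [0.3316 0.0831 0.9398] tilt 19.987864645715025 az 14.06546700936443 0.0007243899823446381
spot depthplane [ 0.5256 -0.3418  0.0581] plane z [ 0.5256 -0.3418  0.058 ] depth px [[ 0.5267 -0.3415  0.0595]]
box [[0.5768, -0.2721, 0.0339], [0.6022, -0.379, 0.0344], [0.4753, -0.4104, 0.0819], [0.4474, -0.3051, 0.0825]]
0.1099 -76.63
0.1391 -166.14
0.1089 104.85
0.1421 14.31
inc [6.0, -37.66, -1.88, -0.19, 0.03, 0.33] clock 1.45
```

Request:
carry_out:
  increments:
    - [1,-6,-1.9,0,0,0.3]
    - [2,-12,-1.9,0,0,0.3]
    - [4,-18,-1.9,0,0,0.3]
    - [5,-24,-1.9,0,0,0.3]
    - [6,-30,-1.9,0,0,0.3]

```text
clock: 2.08
eef_pos: [0.64, -0.0377, 0.3199]
orientation: [[1.0, -0.003, -0.001], [-0.003, -1.0, 0.002], [-0.001, -0.002, -1.0]]
wrist_force: [1.7, -0.4, -0.5]
width: 0.997
```

Request:
carry_out:
  increments:
    - [0,-5.7,0,0,0,0]
    - [0,-9,0,0,0,0]
    - [0,-9,0,0,0,0]

```text
clock: 2.45
eef_pos: [0.6397, 0.0549, 0.3198]
orientation: [[1.0, 0.001, -0.001], [0.001, -1.0, 0.003], [-0.001, -0.003, -1.0]]
wrist_force: [0.1, 0.0, 0.2]
width: 1.003
```

```bash
cat > stand.py <<'E'
from h import *
import pickle,sys
if len(sys.argv)>1:
    c=cam('wrist'); save(c,'w_stand.png'); pickle.dump(c,open('ws.pkl','wb'))
c=pickle.load(open('ws.pkl','rb'))
H,S,V=[a.astype(int) for a in cv2.split(cv2.cvtColor(c['image'],cv2.COLOR_RGB2HSV))]
v,u=np.mgrid[:400,:640]; px=np.c_[u.ravel(),v.ravel()]; P=dep(c,px).reshape(400,640,3)
ok=c['depth']>0
near=np.hypot(P[...,0]-.607,P[...,1]-.042)<.08
b=ok&near&(H>105)&(H<125)&(S>120)&(abs(P[...,2]-.055)<.004)
r=cv2.minAreaRect(P[b][:,:2].astype(np.float32)*1000); print('stand',b.sum(),r)
t=ok&near&(P[...,2]>.129); print('captop',t.sum(),P[t].mean(0).round(4),cv2.minAreaRect(P[t][:,:2].astype(np.float32)*1000))
g=ok&near&(H>3)&(H<18)&(S>130)&(P[...,2]>.06); print('grip',g.sum(),cv2.minAreaRect(P[g][:,:2].astype(np.float32)*1000))
m=(near&ok&(P[...,2]>.125)); print('px',np.argwhere(m)[:,::-1].min(0),np.argwhere(m)[:,::-1].max(0))
gm=near&(H>45)&(H<80)&(S>100)&(V>60); q=np.argwhere(gm)[:,::-1]; print('greendot',len(q), plane(c,q.mean(0),.136) if len(q) else '')
E
python3 stand.py 1; python3 -c "
from h import *
inc([.56,.26,.30],down(-np.pi/2))"
```

```text
stand 2835 ((613.75244140625, 40.977291107177734), (85.51608276367188, 82.94058990478516), 3.7255194187164307)
captop 29156 [0.6492 0.0417 0.3811] ((630.42919921875, 47.55326843261719), (57.92191696166992, 140.2629852294922), 0.6552150249481201)
grip 674 ((629.7092895507812, 47.46870803833008), (134.4270782470703, 56.421669006347656), 89.60125732421875)
px [109 187] [598 399]
greendot 36 [[0.61286429 0.04028611 0.136     ]]
inc [-8.04, -20.81, 2.01, -0.05, 0.08, -0.15] clock 2.5
```

View pics/w_stand.png

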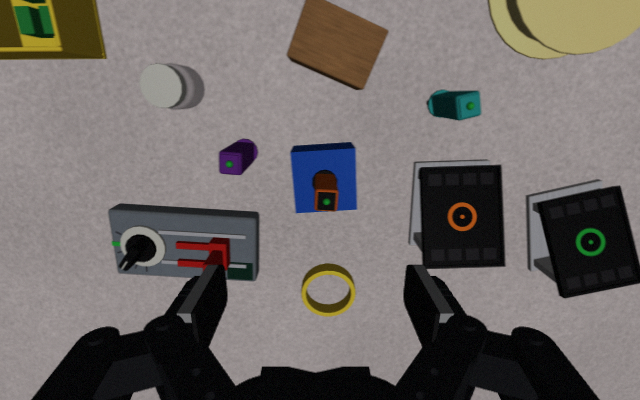

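The wrist view shows the orange probe at (326,195) in the blue stand, with the purple and turquoise look-alikes well apart at (238,157) and (455,104). Console next.

Request:
carry_out:
  increments:
    - [-2,-5.4,1,0,0,0]
    - [-4,-10.8,2,0,0,0]
    - [-6,-16,2,0,0,0]
    - [-8,-20.8,2,0,0,0]
    - [-8,-20.8,2,0,0,0]

```text
clock: 3.12
eef_pos: [0.5588, 0.2627, 0.3001]
orientation: [[1.0, 0.002, -0.002], [0.002, -1.0, 0.002], [-0.002, -0.002, -1.0]]
wrist_force: [-0.2, -1.1, -0.0]
width: 1.0
```

```bash
python3 - <<'E'
from h import *
import pickle
c=cam('wrist'); pickle.dump(c,open('wc.pkl','wb'))
cv2.imwrite('pics/w_con.png',cv2.resize(c['image'][90:330,120:520],None,fx=2,fy=2,interpolation=cv2.INTER_CUBIC)[:,:,::-1])
H,S,V=[a.astype(int) for a in cv2.split(cv2.cvtColor(c['image'],cv2.COLOR_RGB2HSV))]
v,u=np.mgrid[:400,:640]; P=dep(c,np.c_[u.ravel(),v.ravel()]).reshape(400,640,3); ok=c['depth']>0
near=ok&(abs(P[...,0]-.5)<.09)&(abs(P[...,1]-.26)<.15)
def rect(m,z=None):
    q=np.argwhere(m)[:,::-1]; X=P[m] if z is None else plane(c,q,z); r=cv2.minAreaRect(X[:,:2].astype(np.float32)*1000); return m.sum(),np.round(r[0],1),np.round(r[1],1),round(r[2],2),X.mean(0).round(4)
print('console',rect(near&(abs(P[...,2]-.035)<.005)))
print('bar top depth',rect(near&(P[...,2]>.073)&(P[...,2]<.085)&(V<70)))
bar=near&(P[...,2]>.060)&(P[...,2]<.09)&(S<80); print('bar>60',rect(bar))
print('tabtop',rect(near&(P[...,2]>.092)&(P[...,2]<.11)))
w=near&(S<40)&(V>120)&(P[...,2]>.036)&(P[...,2]<.055)
cn=max(cv2.findContours(w.astype(np.uint8),0,2)[0],key=cv2.contourArea); e=cv2.fitEllipse(cv2.convexHull(cn)); print('white base',e,P[w].mean(0)); 
for z in (.037,.041,.045): print(z,plane(c,e[0],z).round(4))
g=near&(H>45)&(H<85)&(S>100)&(V>60); q=np.argwhere(g)[:,::-1]; print('greenmark',len(q),plane(c,q.mean(0),.035).round(4), q.mean(0))
wp=near&(V>120)&(S<60)&(P[...,2]>.065); print('pointer',rect(wp))
E
```

```text
console (np.int64(8793), array([504.2, 253.9]), array([218.4, 109.5]), 86.52, array([0.5101, 0.2512, 0.0348]))
bar top depth (np.int64(371), array([512.2, 259.9]), array([ 36.4, 140.8]), 4.23, array([0.5098, 0.2946, 0.0781]))
bar>60 (np.int64(278), array([509.5, 267.6]), array([ 37.4, 124. ]), 1.36, array([0.508 , 0.3134, 0.0775]))
tabtop (np.int64(268), array([501. , 196.7]), array([16. , 23.3]), 85.87, array([0.502 , 0.1974, 0.0986]))
white base ((276.0823059082031, 199.08042907714844), (45.47475814819336, 48.168941497802734), 112.12315368652344) [0.51421248 0.2860443  0.03954433]
0.037 [[0.5078 0.3133 0.037 ]]
0.041 [[0.5092 0.3128 0.041 ]]
0.045 [[0.5105 0.3123 0.045 ]]
greenmark 54 [[0.5106 0.3551 0.035 ]] [245.64814815 196.62962963]
pointer (np.int64(4), array([500.5, 318.9]), array([0.6, 8.4]), 51.39, array([0.5003, 0.319 , 0.0789]))
```

View pics/w_con.png

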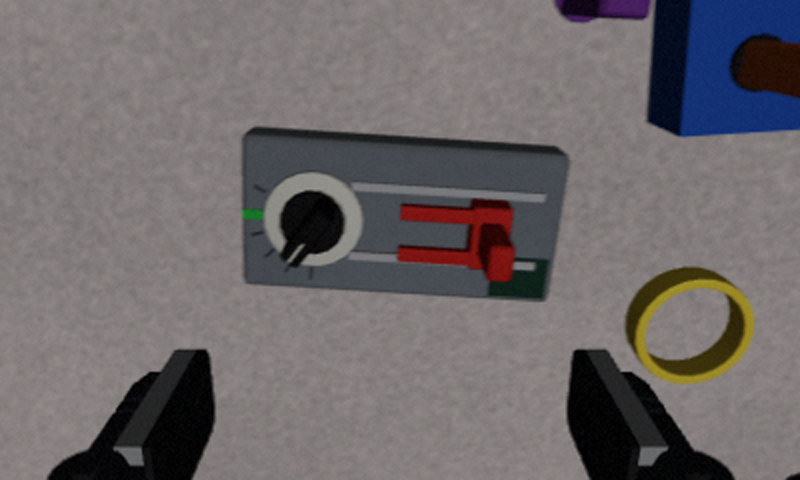

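The crop shows the dial at (312,222) with its pointer toward the lower left, the lock retracted with the tab at (497,262), and the green mark at (253,214). Next, the bar direction.

```bash
python3 - <<'E'
from h import *
import pickle
c=pickle.load(open('wc.pkl','rb')); I=c['image'];V=I.max(2).astype(int); S=cv2.cvtColor(I,cv2.COLOR_RGB2HSV)[:,:,1]
v,u=np.mgrid[:400,:640]; P=dep(c,np.c_[u.ravel(),v.ravel()]).reshape(400,640,3); ok=c['depth']>0
A=np.array([.508,.3135])
n=ok&(np.hypot(P[...,0]-A[0],P[...,1]-A[1])<.03)&(P[...,2]>.07)&(P[...,2]<.09)
X=P[n]; r=cv2.minAreaRect(X[:,:2].astype(np.float32)*1000); print(n.sum(),r,X.mean(0))
d=np.linalg.svd(X[:,:2]-X[:,:2].mean(0))[2][0]; print('bar dir deg',np.degrees(np.arctan2(d[1],d[0])))
# pointer line brightness, cast on z=.079
q=plane(c,np.c_[u.ravel(),v.ravel()],.079).reshape(400,640,3)
m=(np.hypot(q[...,0]-A[0],q[...,1]-A[1])<.021)&(V>75)&n; Y=q[m]; print('pointer px',np.argwhere(m)[:,::-1].mean(0),(Y[:,:2].mean(0)-A),m.sum())
cx=np.array([.998,-.061]);cy=np.array([.061,.998]); p=Y[:,:2].mean(0)-A; print('theta',np.arctan2(p@cy,-p@cx))
E
```

```text
350 ((508.0108947753906, 314.0092468261719), (14.03524112701416, 40.559146881103516), 53.155643463134766) [0.50958107 0.31323854 0.07770903]
bar dir deg 143.9383949438677
pointer px [267.45454545 216.04545455] [-0.00838427  0.00589483] 22
theta 0.5517455152213714
```

```bash
python3 - <<'E'
from h import *
s=robot.read_state(); print(s['joint_pos'].round(2))
inc([.508,.314,.12],down(np.radians(-126.7))); inc([.508,.314,.055],down(np.radians(-126.7)))
E
```

```text
[-0.44  0.39 -0.09  1.79  0.04  0.97 -2.12]
inc [-5.23, -5.48, 18.01, 0.03, 0.07, 36.58] clock 3.17
inc [-5.22, -5.48, 24.51, 0.03, 0.07, 36.58] clock 3.17
```

Joint 7 would run out of range that way, so I'll use the other half-turn and turn back by 143°.

Request:
carry_out:
  increments:
    - [-1,-1,3,0,0,-10.6]
    - [-2,-2,6,0,0,-21.2]
    - [-3,-3,9,0,0,-31.8]
    - [-4,-4,12,0,0,-42.4]
    - [-5.2,-5.5,15,0,0,-53]
  jaw: 0.1

```text
clock: 3.8
eef_pos: [0.5111, 0.3095, 0.1491]
orientation: [[0.604, 0.797, 0.0], [0.797, -0.604, -0.003], [-0.002, 0.002, -1.0]]
wrist_force: [0.0, -0.9, -0.5]
width: 0.549
```

Request:
carry_out:
  increments:
    - [0,0,0,0,0,-10.6]
    - [0,0,0,0,0,-21.2]
    - [0,0,0,0,0,-31.8]
    - [0,0,0,0,0,-42.4]
    - [0,0,0,0,0,-53]

```text
clock: 4.42
eef_pos: [0.5138, 0.3047, 0.1486]
orientation: [[-0.272, 0.962, 0.001], [0.962, 0.272, -0.006], [-0.006, -0.0, -1.0]]
wrist_force: [0.6, -0.1, -0.8]
width: 0.552
```

```bash
python3 - <<'E'
from h import *
s=robot.read_state(); print(s['joint_pos'].round(2))
inc([.508,.314,.12],down(np.radians(53.3)))
E
```

```text
[-0.23  0.59 -0.54  1.95  0.46  0.73 -0.77]
inc [1.07, -0.3, 2.85, -0.13, 0.34, -37.51] clock 4.42
```

Request:
carry_out:
  increments:
    - [0.5,-0.1,0,-0.1,0.3,-10.6]
    - [1,-0.3,0,-0.1,0.3,-21.2]
    - [1.1,-0.3,1,-0.1,0.3,-31.8]
    - [1.1,-0.3,2,-0.1,0.3,-37.5]
    - [1.1,-0.3,2.8,-0.1,0.3,-37.5]

```text
clock: 5.05
eef_pos: [0.5102, 0.3101, 0.1193]
orientation: [[-0.797, 0.604, 0.0], [0.604, 0.797, -0.004], [-0.002, -0.003, -1.0]]
wrist_force: [-0.1, -0.5, 0.2]
width: 0.551
```

```bash
python3 - <<'E'
from h import *
inc([.508,.314,.055],down(np.radians(53.3)))
E
```

```text
inc [0.43, 0.2, 6.43, -0.17, 0.14, -0.42] clock 5.05
```

Request:
carry_out:
  increments:
    - [0.4,0.2,0.5,0,0,-0.4]
    - [0.4,0.2,2,0,0,-0.4]
    - [0.4,0.2,3.5,0,0,-0.4]
    - [0.4,0.2,3.5,0,0,-0.4]

```text
clock: 5.55
eef_pos: [0.5072, 0.3132, 0.0826]
orientation: [[-0.802, 0.598, -0.002], [0.598, 0.802, -0.006], [-0.002, -0.006, -1.0]]
wrist_force: [0.5, 0.4, -0.6]
width: 0.548
```

```bash
python3 - <<'E'
from h import *
inc([.508,.314,.055],down(np.radians(53.3)))
E
```

```text
inc [-0.01, 0.13, 2.76, -0.35, 0.1, 0.0] clock 5.55
```

Request:
carry_out:
  increments:
    - [0,0.1,1,-0.3,0.1,0]
    - [0,0.1,2,-0.3,0.1,0]
    - [0,0.1,2.7,-0.3,0.1,0]
    - [0,0.1,2.7,-0.3,0.1,0]

```text
clock: 6.05
eef_pos: [0.5074, 0.3136, 0.055]
orientation: [[-0.802, 0.597, -0.001], [0.597, 0.802, -0.001], [0.0, -0.002, -1.0]]
wrist_force: [-0.3, 0.3, -0.9]
width: 0.546
```

Request:
carry_out:
  increments:
    - [0,0,0,0,0,0]
    - [0,0,0,0,0,0]
    - [0,0,0,0,0,0]
    - [0,0,0,0,0,0]
  jaw: -1

```text
clock: 6.55
eef_pos: [0.5086, 0.3154, 0.0556]
orientation: [[-0.802, 0.597, 0.001], [0.597, 0.802, 0.002], [0.001, 0.002, -1.0]]
wrist_force: [2.8, 3.9, -0.2]
width: 0.151
```

```bash
python3 - <<'E'
from h import *
s=robot.read_state(); print(s['wrist_force'],s['ft_torque'],s['width'])
inc([.508,.314,.055],down(np.radians(-3.5)))
E
```

```text
[ 2.77509173  3.94481821 -0.16280387] [ 0.79043058 -0.55320273  0.04302063] 0.15063808356401642
inc [-0.04, -0.15, 0.06, 0.1, -0.1, 56.83] clock 6.55
```

Request:
carry_out:
  increments:
    - [0,0,0,0,0,8]
    - [0,0,0,0,0,17]
    - [0,0,0,0,0,26]
    - [0,0,0,0,0,35]
    - [0,0,0,0,0,44]

```text
clock: 7.18
eef_pos: [0.5072, 0.3147, 0.0557]
orientation: [[-0.157, 0.988, -0.001], [0.988, 0.157, 0.0], [0.0, -0.001, -1.0]]
wrist_force: [-1.2, 0.5, 0.3]
width: 0.15
```

```bash
python3 - <<'E'
from h import *
s=robot.read_state(); print(s['wrist_force'],s['ft_torque'],s['width'])
inc([.509,.3155,.055],down(np.radians(-3.5)))
E
```

```text
[-1.23659104  0.4935533   0.32353009] [0.21870923 0.28702099 0.04026577] 0.15017703324003678
inc [0.06, 0.19, 0.07, -0.07, -0.02, 12.54] clock 7.17
```

Request:
carry_out:
  increments:
    - [0,0,0,0,0,7]
    - [0,0,0,0,0,12.5]
    - [0,0,0,0,0,12.5]
    - [0,0,0,0,0,12.5]

```text
clock: 7.68
eef_pos: [0.5067, 0.3146, 0.0556]
orientation: [[0.059, 0.998, -0.002], [0.998, -0.059, -0.0], [-0.0, -0.002, -1.0]]
wrist_force: [0.2, 2.1, 0.1]
width: 0.145
```

Request:
carry_out:
  increments:
    - [0,0,0,0,0,0]
    - [0,0,0,0,0,0]
    - [0,0,-2,0,0,0]
    - [0,0,-4,0,0,0]
    - [0,0,-7,0,0,0]
  jaw: 0.1

```text
clock: 8.3
eef_pos: [0.5068, 0.3145, 0.1274]
orientation: [[0.059, 0.998, -0.002], [0.998, -0.059, -0.0], [-0.0, -0.002, -1.0]]
wrist_force: [0.6, -0.6, 1.2]
width: 0.549
```

Request:
carry_out:
  increments:
    - [-2,0,-4,0,0,0]
    - [-4,0,-8,0,0,0]
    - [-5,0,-10,0,0,0]
    - [-5,0,-10,0,0,0]

```text
clock: 8.8
eef_pos: [0.505, 0.2644, 0.2293]
orientation: [[0.06, 0.998, 0.001], [0.998, -0.06, 0.001], [0.001, 0.001, -1.0]]
wrist_force: [-0.1, 0.5, -0.3]
width: 0.555
```

```bash
cat > con.py <<'E'
from h import *
import sys,pickle
c=cam('wrist'); pickle.dump(c,open(sys.argv[1]+'.pkl','wb'))
cv2.imwrite('pics/%s.png'%sys.argv[1],c['image'][:,:,::-1])
H,S,V=[a.astype(int) for a in cv2.split(cv2.cvtColor(c['image'],cv2.COLOR_RGB2HSV))]
v,u=np.mgrid[:400,:640]; P=dep(c,np.c_[u.ravel(),v.ravel()]).reshape(400,640,3); ok=c['depth']>0
def rect(m):
    X=P[m]; 
    if len(X)<5: return len(X)
    r=cv2.minAreaRect(X[:,:2].astype(np.float32)*1000); return len(X),np.round(r[0],1),np.round(r[1],1),round(r[2],2),X.mean(0).round(4)
near=ok&(abs(P[...,0]-.505)<.08)&(abs(P[...,1]-.26)<.14)
print('console',rect(near&(abs(P[...,2]-.035)<.004)))
d=ok&(np.hypot(P[...,0]-.507,P[...,1]-.3145)<.027)&(P[...,2]>.07)&(P[...,2]<.086); print('bar',rect(d))
tb=near&((H<8)|(H>172))&(S>120)&(P[...,2]>.095)&(P[...,2]<.105); print('tabtop',rect(tb))
pr=near&((H<8)|(H>172))&(S>120)&(P[...,2]>.054)&(P[...,2]<.0615); print('prongs',rect(pr))
g=near&(H>45)&(H<85)&(S>100)&(V>60)&(P[...,1]>.33); q=np.argwhere(g)[:,::-1]; print('mark',len(q),plane(c,q.mean(0),.035).round(4) if len(q) else '')
w=near&(S<50)&(V>100)&(P[...,2]>.036)&(P[...,2]<.046)
if w.sum()>100:
    e=cv2.fitEllipse(cv2.convexHull(max(cv2.findContours(w.astype(np.uint8),0,2)[0],key=cv2.contourArea))); print('base',plane(c,e[0],.041).round(4),e[1])
E
python3 con.py w_dial
```

```text
console (12922, array([503.8, 255. ]), array([217.7, 108.4]), 86.56, array([0.5045, 0.2651, 0.0347]))
bar (681, array([507.1, 314.3]), array([41.6, 13.2]), 86.51, array([0.5071, 0.3148, 0.078 ]))
tabtop (336, array([499.9, 197.3]), array([14.7, 21.7]), 86.0, array([0.4999, 0.198 , 0.099 ]))
prongs (1276, array([501.1, 220.1]), array([72.9, 42.4]), 86.55, array([0.5013, 0.2203, 0.0572]))
mark 108 [[0.5096 0.356  0.035 ]]
base [[0.5055 0.2588 0.041 ]] (82.48532104492188, 177.78675842285156)
```

View pics/w_dial.png

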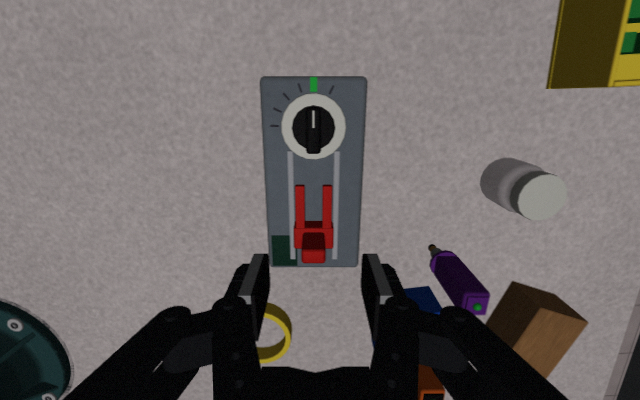

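The pointer, white line at (313,118), is at the green mark at (313,84). The bar measures 86.5° and the console 86.6°, so the dial is set. Now the lock tab at (313,248).

```bash
python3 - <<'E'
from h import *
inc([.5,.1975,.064],down(np.radians(-3.5)))
E
```

```text
inc [-6.73, 0.01, 16.38, -0.07, -0.03, 0.1] clock 8.85
```

Request:
carry_out:
  increments:
    - [-4,0,1,0,0,0]
    - [-6.7,0,5,0,0,0]
    - [-6.7,0,9,0,0,0]
    - [-6.7,0,9.5,0,0,0]
    - [-6.7,0,9.5,0,0,0]

```text
clock: 9.48
eef_pos: [0.4997, 0.1991, 0.1324]
orientation: [[0.058, 0.998, -0.002], [0.998, -0.058, 0.001], [0.001, -0.002, -1.0]]
wrist_force: [0.1, -0.5, 0.6]
width: 0.546
```

```bash
python3 - <<'E'
from h import *
inc([.5,.1975,.064],down(np.radians(-3.5)))
E
```

```text
inc [-0.16, 0.06, 6.84, -0.14, -0.05, 0.2] clock 9.47
```

Request:
carry_out:
  increments:
    - [-0.1,0,2,0,0,0.2]
    - [-0.1,0,4.5,0,0,0.2]
    - [-0.1,0,6.8,0,0,0.2]
    - [-0.1,0,6.8,0,0,0.2]

```text
clock: 9.98
eef_pos: [0.4995, 0.1991, 0.0645]
orientation: [[0.06, 0.998, -0.003], [0.998, -0.06, 0.001], [0.001, -0.003, -1.0]]
wrist_force: [-0.3, 0.1, 0.4]
width: 0.55
```

Request:
carry_out:
  increments:
    - [0,0,0,0,0,0]
    - [0,0,0,0,0,0]
    - [0,0,0,0,0,0]
    - [0,0,0,0,0,0]
  jaw: -1

```text
clock: 10.48
eef_pos: [0.4998, 0.2003, 0.0662]
orientation: [[0.059, 0.998, -0.001], [0.998, -0.059, 0.003], [0.003, -0.001, -1.0]]
wrist_force: [-2.7, 0.7, 7.4]
width: 0.272
```

Request:
carry_out:
  increments:
    - [1.5,0,0,0,0,0]
    - [3,0,0,0,0,0]
    - [4.5,0,0,0,0,0]
    - [6,0,0,0,0,0]
    - [6.4,0,0,0,0,0]

```text
clock: 11.1
eef_pos: [0.5038, 0.2661, 0.0662]
orientation: [[0.058, 0.998, -0.0], [0.998, -0.058, 0.004], [0.004, -0.001, -1.0]]
wrist_force: [0.5, -1.0, -2.7]
width: 0.274
```

Request:
carry_out:
  increments:
    - [0.5,0,0,0,0,0]
    - [0.8,0,0,0,0,0]
    - [0.8,0,0,0,0,0]

```text
clock: 11.48
eef_pos: [0.504, 0.2686, 0.0662]
orientation: [[0.06, 0.998, -0.003], [0.998, -0.06, -0.005], [-0.005, -0.002, -1.0]]
wrist_force: [-0.0, -9.7, 3.1]
width: 0.274
```

Request:
carry_out:
  increments:
    - [0.8,0,0,0,0,0]
    - [1.0,0,0,0,0,0]
    - [1.0,0,0,0,0,0]

```text
clock: 11.85
eef_pos: [0.504, 0.2688, 0.0661]
orientation: [[0.064, 0.998, -0.007], [0.998, -0.064, -0.021], [-0.022, -0.005, -1.0]]
wrist_force: [-0.9, -15.9, 9.2]
width: 0.27
```

Request:
carry_out:
  increments:
    - [0,0,0,0,0,0]
    - [0,0,0,0,0,0]
    - [0,0,-3,0,0,0]
    - [0,0,-7,0,0,0]
    - [0,0,-12,0,0,0]
  jaw: 0.1

```text
clock: 12.48
eef_pos: [0.5042, 0.2729, 0.187]
orientation: [[0.062, 0.998, -0.007], [0.998, -0.062, -0.02], [-0.02, -0.006, -1.0]]
wrist_force: [0.2, 0.1, -0.0]
width: 0.549
```

```bash
python3 con.py w_lock; python3 - <<'E'
from h import *
print(robot.read_state()['joint_pos'].round(2))
for a in (0,90): inc([.613,.041,.26],down(np.radians(a)))
E
```

```text
console (16250, array([503.8, 254.6]), array([219. , 108.2]), 86.46, array([0.504 , 0.2593, 0.0348]))
bar (891, array([507.2, 314.6]), array([41.1, 13.4]), 85.91, array([0.507 , 0.3156, 0.0781]))
tabtop (573, array([504. , 264.9]), array([15.7, 23.8]), 87.7, array([0.5041, 0.2655, 0.099 ]))
prongs (1915, array([505.4, 288. ]), array([72.2, 43.5]), 86.73, array([0.5057, 0.2888, 0.0572]))
mark 159 [[0.5101 0.3561 0.035 ]]
base [[0.5042 0.2585 0.041 ]] (95.7718276977539, 199.1245574951172)
[-0.25  0.49 -0.46  1.96  0.33  0.77 -0.96]
inc [-22.89, 11.99, -6.26, 0.2, 0.76, -3.56] clock 12.53
inc [-22.89, 11.99, -6.26, -0.44, 0.76, -93.56] clock 12.53
```

View pics/w_lock.png

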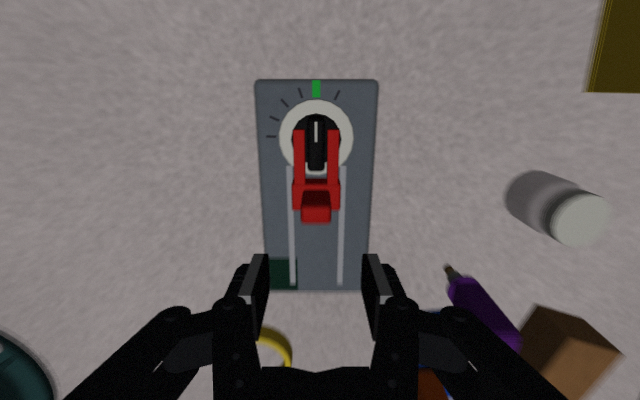

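The lock is home: the tab is 49.7 mm from the dial axis, the prongs at (316,165) straddle the bar, and the pointer is still at the mark. Now to the stand.

Request:
carry_out:
  increments:
    - [-5,2.4,-4,0.2,0.8,0]
    - [-10,5,-6.3,0.2,0.8,-1]
    - [-15.5,8,-6.3,0.2,0.8,-2]
    - [-20.5,10.5,-6.3,0.2,0.8,-3.5]
    - [-22.9,12,-6.3,0.2,0.8,-3.5]

```text
clock: 13.15
eef_pos: [0.615, 0.037, 0.2606]
orientation: [[0.006, 1.0, 0.002], [1.0, -0.006, -0.0], [-0.0, 0.002, -1.0]]
wrist_force: [-0.1, 0.0, -0.5]
width: 0.553
```

Request:
carry_out:
  increments:
    - [0,0,0,0,0,0]
    - [0,0,0,0,0,0]
  jaw: 0.6

```text
clock: 13.4
eef_pos: [0.6147, 0.0394, 0.2608]
orientation: [[0.003, 1.0, 0.003], [1.0, -0.003, 0.002], [0.002, 0.003, -1.0]]
wrist_force: [0.1, 0.5, -0.4]
width: 0.8
```

```bash
cat > st2.py <<'E'
from h import *
import pickle
c=cam('wrist'); save(c,'w_st2.png'); pickle.dump(c,open('ws2.pkl','wb'))
H,S,V=[a.astype(int) for a in cv2.split(cv2.cvtColor(c['image'],cv2.COLOR_RGB2HSV))]
v,u=np.mgrid[:400,:640]; P=dep(c,np.c_[u.ravel(),v.ravel()]).reshape(400,640,3); ok=c['depth']>0
near=ok&(np.hypot(P[...,0]-.613,P[...,1]-.041)<.06)
def rect(m):
    X=P[m]; r=cv2.minAreaRect(X[:,:2].astype(np.float32)*1000); return len(X),np.round(r[0],1),np.round(r[1],1),round(r[2],2),X.mean(0).round(4)
print('stand',rect(near&(H>105)&(H<125)&(S>120)&(abs(P[...,2]-.055)<.003)))
t=near&(P[...,2]>.128)&(P[...,2]<.145); print('cap',rect(t))
q=np.argwhere(near&(H>45)&(H<85)&(S>100)&(V>60)&(P[...,2]>.12))[:,::-1]; print('dot',len(q),plane(c,q.mean(0),.136).round(4))
o=near&(H>3)&(H<18)&(S>130)&(P[...,2]>.06)&(P[...,2]<.145)
for lo,hi in ((.124,.133),(.06,.08),(.08,.1),(.1,.12)): 
    k=o&(P[...,2]>lo)&(P[...,2]<hi)
    if k.sum()>10: print(lo,rect(k))
print(P[t][:,2].max())
E
python3 st2.py; python3 -c "
from h import *
inc([.613,.041,.15],down(0))"
```

```text
stand (4170, array([613.4,  41.4]), array([84.3, 85.3]), 3.89, array([0.6136, 0.0477, 0.0545]))
cap (818, array([613. ,  41.7]), array([26.1, 25.9]), 87.48, array([0.613 , 0.0432, 0.1355]))
dot 52 [[0.6134 0.0411 0.136 ]]
0.124 (96, array([613.7,  42.1]), array([25.2, 24.3]), 87.04, array([0.6155, 0.0516, 0.1298]))
0.06 (79, array([616.1,  52. ]), array([ 9.3, 29.1]), 68.9, array([0.6142, 0.0541, 0.0712]))
0.08 (102, array([613.5,  53.4]), array([ 2.7, 25.4]), 87.58, array([0.6133, 0.0543, 0.0906]))
0.1 (119, array([613.8,  53.6]), array([ 2.6, 25.2]), 85.77, array([0.6134, 0.0543, 0.1104]))
0.141328838222692
inc [0.08, -0.17, 11.08, 0.13, -0.1, -0.11] clock 13.45
```

View pics/w_st2.png

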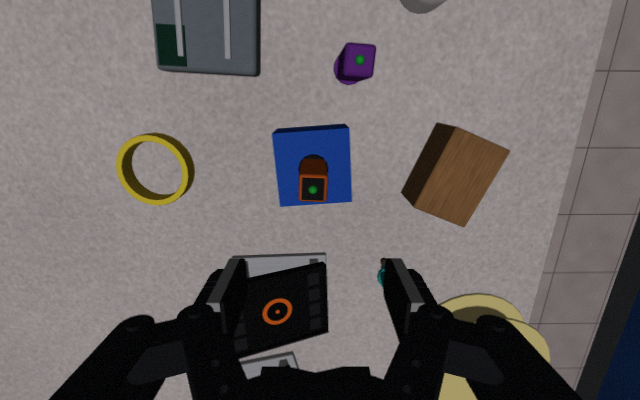

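The orange probe's cap is at (313,187) in the blue stand. Position and yaw (-2.5°) agree between cap, dot and stand centre. Grasping it.

```bash
python3 -c "
from h import *
inc([.6133,.0413,.082],down(np.radians(-2.5)))"
```

```text
inc [0.1, -0.15, 17.88, 0.13, -0.1, 2.39] clock 13.45
```

Request:
carry_out:
  increments:
    - [0.1,-0.15,3,0.1,-0.1,2.4]
    - [0.1,-0.15,6,0.1,-0.1,2.4]
    - [0.1,-0.15,8.5,0.1,-0.1,2.4]
    - [0.1,-0.15,9,0.1,-0.1,2.4]
    - [0.1,-0.15,9,0.1,-0.1,2.4]

```text
clock: 14.08
eef_pos: [0.613, 0.0429, 0.1712]
orientation: [[0.042, 0.999, 0.001], [0.999, -0.042, 0.001], [0.001, 0.001, -1.0]]
wrist_force: [0.1, 0.3, -0.3]
width: 0.799
```

```bash
python3 -c "
from h import *
inc([.6133,.0413,.082],down(np.radians(-2.5)))"
```

```text
inc [-0.16, 0.03, 8.92, 0.04, -0.05, 0.12] clock 14.07
```

Request:
carry_out:
  increments:
    - [-0.1,0,2.5,0,0,0.1]
    - [-0.1,0,5,0,0,0.1]
    - [-0.1,0,7.5,0,0,0.1]
    - [-0.1,0,8.9,0,0,0.1]
    - [-0.1,0,8.9,0,0,0.1]

```text
clock: 14.7
eef_pos: [0.613, 0.0423, 0.0822]
orientation: [[0.043, 0.999, 0.0], [0.999, -0.043, 0.001], [0.001, 0.0, -1.0]]
wrist_force: [0.3, -0.0, 1.7]
width: 0.799
```

Request:
carry_out:
  increments:
    - [0,0,0,0,0,0]
    - [0,0,0,0,0,0]
    - [0,0,0,0,0,0]
    - [0,0,0,0,0,0]
    - [0,0,0,0,0,0]
  jaw: -1

```text
clock: 15.32
eef_pos: [0.6138, 0.0424, 0.0833]
orientation: [[0.043, 0.999, 0.002], [0.999, -0.043, 0.001], [0.001, 0.002, -1.0]]
wrist_force: [-2.3, -0.7, 5.7]
width: 0.303
```

```bash
python3 -c "
from h import *
print(robot.read_state())"
```

```text
{'clock': 15.325, 'joint_pos': array([ 0.10882176,  0.67175188, -0.35995276,  1.94789364,  0.40415772,
        0.58980301, -0.56162298]), 'dq': array([-0.00077643,  0.00054109,  0.00019892, -0.00114404, -0.00229125,
       -0.00179256,  0.0012843 ]), 'effort': array([-1.07955204e-01, -4.72156370e+01, -3.70559335e+00, -1.17559683e+01,
        3.73727758e-02, -2.27136179e-01,  2.83626141e-03]), 'eef_pos': array([0.61376906, 0.04239668, 0.08328608]), 'orientation': array([[ 4.29459241e-02,  9.99075108e-01,  2.13940695e-03],
       [ 9.99076911e-01, -4.29479194e-02,  8.95540984e-04],
       [ 9.86595782e-04,  2.09897225e-03, -9.99997310e-01]]), 'wrist_force': array([-2.29983174, -0.72519147,  5.6689745 ]), 'ft_torque': array([-0.05383002,  0.11421166,  0.03975348]), 'width': 0.3033813476009229}
```

Request:
carry_out:
  increments:
    - [0,0,-1.5,0,0,0]
    - [0,0,-4,0,0,0]
    - [0,0,-8,0,0,0]
    - [0,0,-12,0,0,0]
    - [0,0,-16,0,0,0]

```text
clock: 15.95
eef_pos: [0.6127, 0.0421, 0.2447]
orientation: [[0.043, 0.999, 0.001], [0.999, -0.043, 0.001], [0.001, 0.001, -1.0]]
wrist_force: [1.1, -0.2, -2.2]
width: 0.296
```

```bash
cat > fin.py <<'E'
from h import *
spot=np.array([.5256,-.3415,.058]); L=.0763; off=np.array([-.001,0,0])
az,ti=np.radians(14.0),np.radians(20)
n=np.array([np.sin(ti)*np.cos(az),np.sin(ti)*np.sin(az),np.cos(ti)]); y=np.array([np.cos(ti)*np.cos(az),np.cos(ti)*np.sin(az),-np.sin(ti)])
R=np.c_[np.cross(y,-n),y,-n]
def goal(gap): return spot+n*(L+gap)-R@off
E
python3 - <<'E'
from fin import *
s=robot.read_state(); print(s['eef_pos'],s['wrist_force'],s['joint_pos'].round(2))
inc([.6,-.15,.25],R); inc(goal(.08),R); print(goal(.08))
E
```

```text
[0.61268752 0.04206196 0.24473587] [ 1.07182719 -0.20674511 -2.19695017] [ 0.2   0.47 -0.47  1.84  0.27  0.89 -0.44]
inc [-19.24, -0.45, -0.54, 19.94, -2.91, -16.28] clock 15.95
inc [-37.09, -1.97, 3.95, 19.94, -2.91, -16.28] clock 15.95
[ 0.5772279  -0.3275971   0.20487396]
```

Request:
carry_out:
  increments:
    - [-5,0,-1,4,-0.6,-3.2]
    - [-11,-0.2,-1,8,-1.2,-6.5]
    - [-17,-0.5,-1,12,-1.8,-9.8]
    - [-23,-1,-1,16,-2.4,-13]
    - [-29,-1.5,-1,19.9,-2.9,-16.3]

```text
clock: 16.58
eef_pos: [0.5847, -0.2489, 0.2549]
orientation: [[-0.244, 0.911, -0.332], [0.97, 0.229, -0.083], [0.001, -0.343, -0.939]]
wrist_force: [-0.2, 0.6, -1.8]
width: 0.298
```

```bash
python3 - <<'E'
from fin import *
print(robot.read_state()['joint_pos'].round(2)); inc(goal(.08),R)
E
```

```text
[ 0.52  0.62 -0.43  1.59  0.38  1.34  0.22]
inc [-7.45, -0.77, 5.59, -0.03, -0.02, 0.13] clock 16.57
```

Request:
carry_out:
  increments:
    - [-5,-0.5,1,0,0,0.1]
    - [-7.4,-0.8,3,0,0,0.1]
    - [-7.4,-0.8,5.6,0,0,0.1]
    - [-7.4,-0.8,5.6,0,0,0.1]
    - [-7.4,-0.8,5.6,0,0,0.1]

```text
clock: 17.2
eef_pos: [0.5777, -0.3256, 0.2055]
orientation: [[-0.244, 0.911, -0.331], [0.97, 0.23, -0.082], [0.001, -0.341, -0.94]]
wrist_force: [0.6, -0.1, -1.8]
width: 0.295
```

```bash
cat > look.py <<'E'
from fin import *
import pickle,sys
k=sys.argv[1]; S={}
for nm in ('wrist','scene','top'):
    S[nm]=cam(nm)
pickle.dump(S,open(k+'.pkl','wb'))
st=robot.read_state(); W=np.array(st['orientation']); tcp=np.array(st['eef_pos']); tip=tcp+W@np.array([-.001,0,L]); 
print('tip est',tip.round(4),'gap along n',(tip-spot)@n,'lateral',((tip-spot)-n*((tip-spot)@n)).round(4),'z dot',-W[:,2]@n)
out=[]
for nm,f in (('wrist',4),('scene',6)):
    c=S[nm]; H,Sa,V=[a.astype(int) for a in cv2.split(cv2.cvtColor(c['image'],cv2.COLOR_RGB2HSV))]
    pt,ps=proj(c,tip)[0],proj(c,spot)[0]; print(nm,'pred tip px',pt.round(1),'pred spot',ps.round(1))
    m=((H>45)&(H<80)&(Sa>120)&(V>80)).astype(np.uint8); yy,xx=np.mgrid[:400,:640]; m[(np.hypot(xx-ps[0],yy-ps[1])>50)]=0
    q=np.argwhere(m)[:,::-1]; print(' green',len(q),q.min(0) if len(q) else '',q.max(0) if len(q) else '')
    x0,y0=np.clip(((pt+ps)/2-[400/f,280/f]).astype(int),0,[640-int(800/f),400-int(560/f)]) 
    out.append(cv2.resize(c['image'][y0:y0+int(560/f),x0:x0+int(800/f)],(500,350),interpolation=cv2.INTER_CUBIC)[:,50:450]); print(' crop',x0,y0,f)
cv2.imwrite('pics/%s.png'%k,np.hstack(out)[:,:,::-1])
inc(goal(.02),R)
E
python3 look.py l1
```

```text
tip est [ 0.5532 -0.3335  0.1344] gap along n 0.08166995857624637 lateral [ 0.0005  0.0012 -0.0003] z dot 0.9999980293991964
wrist pred tip px [315.2 212.7] pred spot [314.2 184.3]
 green 664 [295 165] [335 203]
 crop 214 128 4
scene pred tip px [252.7 158.2] pred spot [258.7 170.6]
 green 67 [254 167] [266 177]
 crop 189 117 6
inc [-0.11, -0.08, 6.17, 0.1, 0.05, 0.1] clock 17.35
```

View pics/l1.png

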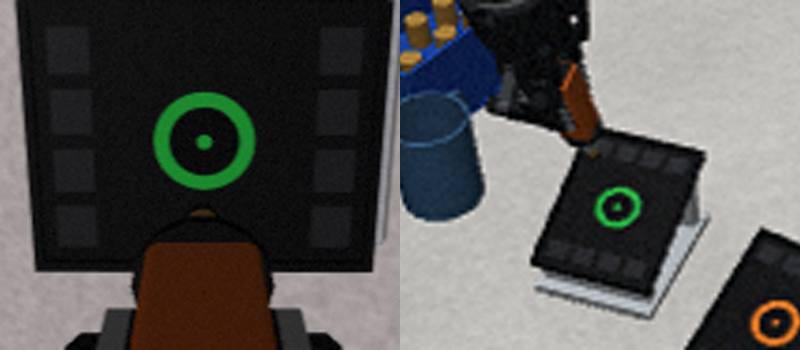

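The left panel shows the tip at about (202,213), lined up with the ring centre at (204,141). The right panel shows the probe over the green tray, square to the lid. I'll refine the spot and tilt from this view.

```bash
python3 - <<'E'
from fin import *
import pickle
c=pickle.load(open('l1.pkl','rb'))['wrist']
H,S,V=[a.astype(int) for a in cv2.split(cv2.cvtColor(c['image'],cv2.COLOR_RGB2HSV))]
m=((H>45)&(H<80)&(S>120)&(V>80)).astype(np.uint8); m[:,:285]=0;m[:,345:]=0; m[:160]=0;m[210:]=0
k,l,s,ce=cv2.connectedComponentsWithStats(m); print(ce[1:],s[1:,4])
for q in ce[1:]: print(plane(c,q,.058).round(4))
v,u=np.mgrid[110:225,255:375]; px=np.c_[u.ravel(),v.ravel()]; P=dep(c,px)
P=P[(abs((P-spot)@n)<.006)&(np.abs(P-spot)[:,:2].max(1)<.045)]
for _ in range(3):
    q=P.mean(0); nn=np.linalg.svd(P-q,full_matrices=False)[2][2]; nn*=np.sign(nn[2]); e=(P-q)@nn; P=P[abs(e)<.002]
print(len(P),nn,np.degrees(np.arccos(nn[2])),np.degrees(np.arctan2(nn[1],nn[0])),'offset of plane at spot',(q-spot)@nn)
E
```

```text
[[315.29513344 183.65620094]
 [315.33333333 184.25925926]] [637  27]
[[ 0.5265 -0.3405  0.058 ]]
[[ 0.5267 -0.3411  0.058 ]]
7750 [0.33134465 0.0846081  0.93970857] 19.997328233696493 14.324257226741578 offset of plane at spot 3.693353238346918e-05
```

```bash
sed -i 's/\.5256,-\.3415/.5263,-.341/; s/radians(14.0)/radians(14.15)/' fin.py; python3 - <<'E'
from fin import *
inc(goal(.015),R)
E
```

```text
inc [-0.07, -0.01, 6.64, 0.1, 0.0, -0.04] clock 17.35
```

Request:
carry_out:
  increments:
    - [-0.1,0,2,0.1,0,0]
    - [-0.1,0,4,0.1,0,0]
    - [-0.1,0,6,0.1,0,0]
    - [-0.1,0,6.6,0.1,0,0]
    - [-0.1,0,6.6,0.1,0,0]

```text
clock: 17.98
eef_pos: [0.5561, -0.3327, 0.1433]
orientation: [[-0.244, 0.911, -0.333], [0.97, 0.229, -0.083], [0.001, -0.343, -0.939]]
wrist_force: [0.5, -0.9, -2.6]
width: 0.298
```

```bash
python3 look.py l2; python3 - <<'E'
from fin import *
inc(goal(0),R); print(robot.read_state()['wrist_force'],robot.read_state()['ft_torque'])
E
```

```text
tip est [ 0.5327 -0.34    0.073 ] gap along n 0.016337940746390528 lateral [ 0.001  -0.0003 -0.0003] z dot 0.9999981909902234
wrist pred tip px [316.5 212.7] pred spot [315.2 204.7]
 green 796 [291 181] [341 220]
 crop 215 138 4
scene pred tip px [257.2 168.6] pred spot [258.7 170.8]
 green 62 [254 167] [266 177]
 crop 191 123 6
inc [0.05, -0.08, -0.37, 0.1, 0.05, -0.04] clock 18.12
inc [0.05, -0.08, 1.63, 0.1, 0.05, -0.04] clock 18.12
[ 1.20407734  0.76992276 -1.06897038] [ 0.14190759 -0.45809606  0.00222734]
```

View pics/l2.png

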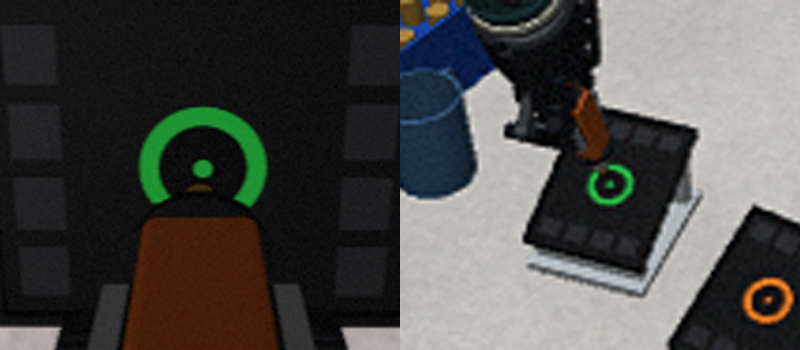

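Request:
carry_out:
  increments:
    - [0,0,0.5,0,0,0]
    - [0,0,1.0,0,0,0]
    - [0,0,1.2,0,0,0]
    - [0,0,1.2,0,0,0]

```text
clock: 18.62
eef_pos: [0.5533, -0.3337, 0.1332]
orientation: [[-0.244, 0.912, -0.331], [0.97, 0.229, -0.084], [-0.001, -0.341, -0.94]]
wrist_force: [0.5, -0.1, -2.7]
width: 0.294
```

```bash
cat > chk.py <<'E'
from fin import *
F=[];G=[];Q=[]
import sys
for i in range(int(sys.argv[1])):
    robot.camera('top'); s=robot.read_state(); F.append(s['wrist_force']); W=np.array(s['orientation']); t=np.array(s['eef_pos'])+W@np.array([-.001,0,L]); G.append(t-spot); Q.append(-W[:,2]@n)
F=np.mean(F,0); g=np.mean(G,0); print('F',F.round(2),'Fn',(F@n).round(2),'gap mm',(g@n*1000).round(2),'lat',((g-n*(g@n))*1000).round(2),'tilt err deg',np.degrees(np.arccos(np.mean(Q))).round(2))
inc(goal(-.007),R)
E
python3 chk.py 5
```

```text
F [ 0.04 -0.06 -2.19] Fn -2.05 gap mm 4.38 lat [ 1.04 -0.36 -0.34] tilt err deg 0.11
inc [0.05, -0.09, 1.15, 0.11, 0.06, -0.04] clock 18.88
```

Request:
carry_out:
  increments:
    - [0,0,0.2,0.1,0,0]
    - [0,0,0.5,0.1,0,0]
    - [0,0,0.8,0.1,0,0]
    - [0,0,0.8,0.1,0,0]

```text
clock: 19.38
eef_pos: [0.5507, -0.3343, 0.1257]
orientation: [[-0.244, 0.911, -0.332], [0.97, 0.229, -0.084], [-0.001, -0.343, -0.939]]
wrist_force: [-0.4, -0.5, -2.5]
width: 0.298
```

```bash
python3 chk.py 6
```

```text
F [-0.1   0.11 -2.24] Fn -2.12 gap mm -3.5 lat [ 1.03 -0.42 -0.33] tilt err deg 0.06
inc [0.06, -0.1, 0.36, 0.03, 0.06, -0.04] clock 19.68
```

No contact force yet, so the tip is a few mm farther off than estimated. I'll go on in small steps by force.

Request:
carry_out:
  increments:
    - [0,0,0.1,0,0,0]
    - [0,0,0.2,0,0,0]
    - [0,0,0.2,0,0,0]

```text
clock: 20.05
eef_pos: [0.5507, -0.3345, 0.1245]
orientation: [[-0.244, 0.912, -0.331], [0.97, 0.229, -0.085], [-0.001, -0.342, -0.94]]
wrist_force: [0.7, 0.9, -0.4]
width: 0.292
```

```bash
python3 chk.py 6
```

```text
F [ 0.46  0.17 -0.72] Fn -0.51 gap mm -5.18 lat [ 1.19 -0.45 -0.38] tilt err deg 0.08
inc [0.06, -0.11, 0.18, 0.04, 0.07, -0.04] clock 20.35
```

Request:
carry_out:
  increments:
    - [0,-0.05,0.15,0,0,0]
    - [0,-0.05,0.3,0,0,0]
    - [0,-0.05,0.45,0,0,0]
    - [0,-0.05,0.45,0,0,0]

```text
clock: 20.85
eef_pos: [0.5492, -0.3349, 0.1204]
orientation: [[-0.244, 0.912, -0.33], [0.97, 0.229, -0.085], [-0.002, -0.341, -0.94]]
wrist_force: [0.9, 1.0, -0.2]
width: 0.297
```

```bash
python3 chk.py 8
```

```text
F [ 1.94  0.36 -0.22] Fn 0.46 gap mm -9.52 lat [ 1.08 -0.5  -0.34] tilt err deg 0.11
inc [0.07, -0.08, -0.26, 0.08, 0.08, -0.04] clock 21.25
```

Request:
carry_out:
  increments:
    - [0,0,0.06,0,0,0]
    - [0,0,0.12,0,0,0]
    - [0,0,0.12,0,0,0]
    - [0,0,0.12,0,0,0]

```text
clock: 21.75
eef_pos: [0.5487, -0.3349, 0.1193]
orientation: [[-0.244, 0.912, -0.33], [0.97, 0.229, -0.085], [-0.002, -0.341, -0.94]]
wrist_force: [2.1, 0.1, -1.1]
width: 0.296
```

```bash
python3 chk.py 10; python3 look.py l3
```

```text
F [1.58 0.37 0.4 ] Fn 0.93 gap mm -10.74 lat [ 1.07 -0.52 -0.33] tilt err deg 0.11
inc [0.07, -0.09, -0.38, 0.08, 0.08, -0.04] clock 22.25
tip est [ 0.5238 -0.3424  0.0476] gap along n -0.010752408791357894 lateral [ 0.0011 -0.0005 -0.0003] z dot 0.9999980244006408
wrist pred tip px [315.  211.4] pred spot [313.6 215.7]
 green 780 [286 189] [342 227]
 crop 214 143 4
scene pred tip px [259.1 172.6] pred spot [258.7 170.8]
 green 49 [254 167] [266 177]
 crop 192 125 6
inc [0.06, -0.08, -3.08, 0.08, 0.08, -0.04] clock 22.4
```

View pics/l3.png

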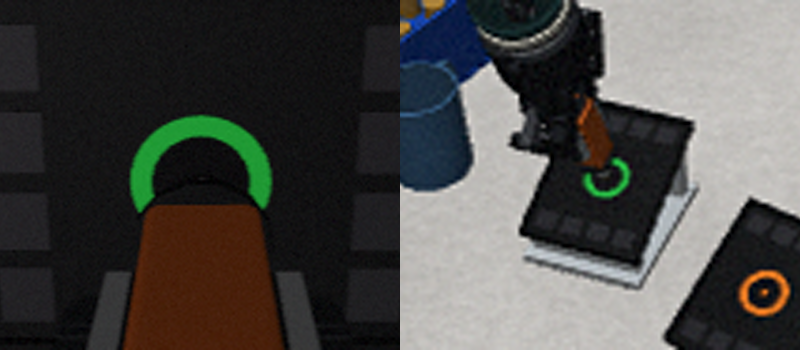

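```bash
python3 - <<'E'
from fin import *
import pickle
for k in ('l1','l2','l3'):
    c=pickle.load(open(k+'.pkl','rb'))['wrist']; M=np.array(c['mount'])
    H,S,V=[a.astype(int) for a in cv2.split(cv2.cvtColor(c['image'],cv2.COLOR_RGB2HSV))]
    m=((H>3)&(H<18)&(S>130)&(c['depth']>0)&(c['depth']<.3)).astype(np.uint8); m=cv2.erode(m,np.ones((5,5)))
    q=np.argwhere(m)[:,::-1]; d=c['depth'][q[:,1],q[:,0]]; P=(rays(c,q)*d[:,None])@M[:3,:3].T+M[:3,3]
    P=P[(abs(P[:,0])<.03)&(abs(P[:,1])<.02)]
    for _ in range(4):
        o=P.mean(0); nn=np.linalg.svd(P-o,full_matrices=False)[2][2]; nn*=np.sign(nn[0]); e=(P-o)@nn; P=P[abs(e)<max(.0008,2*e.std())]
    # side edges -> axis y
    zb=np.linspace(P[:,2].min()+.003,P[:,2].max()-.003,6); ys=[(z,(P[abs(P[:,2]-z)<.003][:,1].min()+P[abs(P[:,2]-z)<.003][:,1].max())/2) for z in zb]
    f=np.polyfit(*np.array(ys).T,1)
    print(k,len(P),'z range',P[:,2].min().round(4),P[:,2].max().round(4),'face normal',nn.round(4),'tilt about y deg',np.degrees(nn[2]).round(2),'tilt about x deg',np.degrees(f[0]).round(2),'axis x at mean z',(o[0]-.013).round(4),'axis y',np.polyval(f,.0).round(4),'std',e.std().round(5))
E
```

```text
l1 3674 z range -0.0518 0.0185 face normal [ 1.0e+00 -2.0e-04 -4.3e-03] tilt about y deg -0.24 tilt about x deg -0.08 axis x at mean z -0.001 axis y -0.0 std 0.00041
l2 3691 z range -0.052 0.0183 face normal [ 1.0e+00 -5.0e-04 -3.6e-03] tilt about y deg -0.21 tilt about x deg -0.31 axis x at mean z -0.001 axis y -0.0002 std 0.00039
l3 3658 z range -0.0521 0.0186 face normal [ 1.     -0.0016 -0.0046] tilt about y deg -0.26 tilt about x deg -0.07 axis x at mean z -0.001 axis y -0.0001 std 0.00042
```

The grip face is square to the tool within 0.3°, and the axis is where I assumed it was. Force and geometry both say the tip is about half way in, so I'm handing in.

```bash
python3 -c "
from rig import robot
print(robot.finish_job())"
```

```text
the job is handed in; nothing more can be done
None
```

The job is handed in, with the probe held pressed on the green ring. It took about 22 s of the 54 s allowed.

- **Dial:** I turned it to the green mark. The bar then measured 86.5° against the console's 86.6°.
- **Lock:** I slid it home until it met the stop at about 16 N. The tab ended 49.7 mm from the dial axis, and the pointer was still at the mark.
- **Probe:** I lifted it from the stand and pressed it on the ring. The pose error against the face normal is 0.1°, and the grip face is within 0.3° of the tool axis. The tip is about 1.2 mm from the ring's middle by estimate.
- **Press depth:** The push rose by about 3.05 N, which means the tip is about 6.8 mm in. The distance travelled since contact gives about 7.3 mm. Half way is 7 mm.

**Disagreements**
- **Late contact:** It came about 3.4 mm later than I had worked out from the grasp height. The grip's visible lower edge also suggests the probe sits higher in the jaws than I assumed, so I set the depth by force instead.
- **Sideways offset:** In the earlier close-up, the tip pose and the picture disagreed by about 1 mm on which side of the middle the tip lay.

I did not see the other things touched or moved, but I made no separate check of them at the end.

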